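# Load a dowel into the V-block sawing fixture and clamp it

## Task

Load the loose beech dowel into the sawing fixture: lay it in the grooves of both V-blocks and, keeping it down in the Vs, slide it along until its end bears firmly on the rubber-tipped length stop. Go by feel and push gently: the stop's thumbscrew is only nipped up, and more than 10 N would shift its setting. Then let go of the dowel and press the toggle clamp's handle fully down so that it holds the dowel there, seated in the Vs and still touching the stop; leave the other tools on the bench where they are.

Things in the scene. Friction and masses are not known exactly. Their poses are not given: they have to be found in the camera images.
- fixture: Sawing fixture screwed to the bench: plywood base 310 mm long (y) by 128 mm (x -78 to +50), 15 mm thick, with two steel V-blocks in line, a stop bracket (y 118 to 140, 80 mm high) and a toggle clamp (frame at x -34 to -70, y 30 to 66 mm). Origin: bench level under the line of the grooves. +y: along the grooves to the stop (robot's left); -x: towards the robot; z up.
- rear_groove (a point): Middle of the rear V-block's groove (next to the stop), on the axis of a seated dowel: fixture x 0, y 48, 50 mm above the bench. Axes as the fixture's. The block spans y 15 to 81 mm and x -30 to +30. Both grooves: 90 degrees, along y, root 38.7 mm and block tops 52.7 mm above the bench, 28 mm wide at the top.
- front_groove (a point): The same point of the front V-block, the one with a saw kerf across it: fixture x 0, y -125, height 50 mm. That block spans y -145 to -105 mm. Between the blocks (y -105 to 15) the dowel lies free above the base board, with room for fingers.
- near_flank: The near (robot side) sloping faces of both V grooves, 20 mm wide, at 45 degrees. Same origin and axes as the fixture. A dowel is seated when near and far faces both carry it; pressed down with 2 to 4 N it needs a sideways load smaller than that. Sliding it then drags with 1 to 5 N.
- far_flank: The far sloping faces of both V grooves, likewise; same origin and axes. About the stop: its rubber gives about 1 mm for 3 N and springs back slowly; the thumbscrew is only nipped up and lets the rod slip above 10 N, so 2 to 6 N of push on the buffer is right.
- stop: Length stop: a steel bracket with a brass thumbscrew; a 10 mm rod through it points at the groove and ends in a 20 mm rubber buffer, in line with a seated dowel. Origin: bench level under the bracket's front face (fixture y 118); axes as the fixture's. The buffer's face stands 8 to 35 mm in front of that; it is set differently each time and not measured: look or feel for it.
- dowel: Plain beech dowel, 16 mm diameter, 280 mm long, 40 g, lying loose on the bench in front of the fixture, to the right. Its long axis is its own y. Origin: in the middle of its length on its surface (underneath at the start). Either end may go to the stop.
- dowel_mid (a point): Middle of the dowel on its axis (8 mm from the body's origin); y is the dowel's long axis, the ends lie at y = +140 and -140 mm.
- clamp_handle (a joint): Angle of the toggle clamp's handle, rad: 0 = open (75 degrees above level, leaning to the robot), 1.14 = closed (10 degrees above level, pointing to the robot; hard end). Starts at 0 to 0.1. Pressed on its outer part with 3 to 8 N, towards the robot and down, it closes; at dead centre it stays. The arm's sprung rubber pad then presses the dowel down with about 7 N.
- handle_pivot (a point): Axis on which the clamp's handle turns (along the fixture's y): fixture x -62, y 48, 60.5 mm above the bench. Axes as the fixture's. The handle is 85 mm long from here, 15 mm wide, 13 mm thick.
- handle_end (a point): Outer end of the clamp's handle, on its centre line, 85 mm from the handle's pivot. Open, it stands 143 mm above the bench, the highest part of the fixture: carry the dowel over it or round it.
- clamp_arm: The clamp's pressing arm with its rubber pad, moved by the handle: upright beside the groove when open (the groove is free from above), level over the rear groove when closed. Origin at its pivot: fixture x -36, y 48, 57.5 mm above the bench.
- sanding_block: Bystander: brown sanding block, 66x113x28 mm, loose, origin under its centre. Leave it alone.
- tape_measure: Bystander: tape measure, 73x76x36 mm, loose, origin under its centre. Leave it alone.
- chisel: Bystander: chisel with a wooden handle, 27x246x27 mm, loose, origin under its centre. Leave it alone.

How it is judged:
On the way, in this order (a step that is already met when the one before it is completed fails the run):
1. the dowel, lying along the grooves, touches both flanks of the Vs and bears on the stop with more than 1.5 N, all at once for 0.2 s, the clamp still open (contact force between dowel and stop above 1.5 N and contact force between dowel and near_flank above 0.1 N and contact force between dowel and far_flank above 0.1 N and angle between the y axis of dowel_mid and the y axis of fixture, either way round below 0.03 rad and value of joint clamp_handle below 0.5 rad), for 0.2 s.
2. the clamp is closed on the dowel (value of joint clamp_handle above 1.07 rad and contact force between dowel and clamp_arm above 4 N), for 0.2 s.
At the end, for the whole second after the job is handed in: The clamp's handle is fully down (joint above 1.07 rad) and its pad presses the dowel with more than 4 N; the dowel bears on both flanks of the Vs (more than 1 N each), lies along the grooves within 0.03 rad and still touches the stop's buffer; it is at rest and released (all of step 2 and contact force between dowel and near_flank above 1 N and contact force between dowel and far_flank above 1 N and contact force between dowel and stop above 0.02 N and angle between the y axis of dowel_mid and the y axis of fixture, either way round below 0.03 rad and linear speed of dowel below 0.02 m/s).
It fails at once if the dowel is pushed against the stop with more than 10 N, which would shift its setting (contact force between dowel and stop above 10 N).
It fails at once if a bystander (sanding block, tape measure, chisel) is moved by more than 30 mm (distance of any of sanding_block, tape_measure, chisel from where it was at the start of the episode above 0.03 m).
It also fails if it takes over 72 s, if anything falls off the work surface, if the arm or the gripper's body presses on something with over 40 N, if the wrist force passes 120 N, or if a joint passes its speed limit or range.

## Robot

A 6-joint arm with a two-finger parallel gripper is mounted at the origin on a cart in front of the work surface, level with it; the furniture and walls round the work are solid. World frame = base frame: x ahead of the robot, y to its left, z up, the work surface at z = 0. Lengths are in m, angles in rad, forces in N, time in s.
With the tool pointing down it reaches from about 0.375 to 0.975 m from the base axis. Payload 3.8 kg.
Tool frame: the origin (TCP) lies midway between the tips of the shut fingers; the grasp point (between the pads) lies 19 mm behind it; z points along the fingers, y is the line along which they close (so a half turn about z gives the same grasp; the last joint's range is limited). The gripper opens to 85 mm and grips with 20 to 120 N. Pads are 22 mm wide; open, the fingers measure 114 mm over their backs; the gripper's body (76 mm by 85 mm) begins 54 mm behind the grasp point. The pads swing forward as they close: fully open they stand 13 mm farther back than shut.
Start: joints at [-1.175, 0.264, 1.604, -0, 1.274, -0.037], TCP at [0.283, -0.613, 0.201] pointing down, gripper open.
Joint ranges: [-2.63, 2.63], [-0.94, 2.18], [0.31, 2.57], [-1.31, 4.45], [0, 2.66], [-2.55, 2.55]. Speed limits (rad/s): [2.57, 2.57, 3.14, 3.14, 3.14, 3.14].

## Interface

Orientations are given as a unit quaternion [x, y, z, w].
In Python, from plant import arm, eyes gives the robot as it stands. The module is installed in compiled form; this text tells all that it offers.
- The arm moves only by the shell command python3 -m jog 'ROWS' [OPENING] [FORCE]. ROWS is JSON, a list of rows, each an object of numbers: "dx", "dy", "dz": the shift along the world's x, y, z in m; "turn": the turn about the world's z in rad. In form: [{"dx": .., "dy": .., "dz": .., "turn": ..}, ...]. A call has 1 to 12 rows; each row is the pose to reach, as a shift and turn from the pose commanded when the call began; what a row does not reach only later rows make up. A row lasts 1/10 s, in which the tool goes at most 50 mm and 8.59 degrees, less where a joint would pass 70% of its speed; a pose out of reach is approached as far as the arm can. A call with a gripper value outside its range is refused whole. OPENING is the opening, from 0 (shut) to 1 (fully open), set as the call begins (- or left out, the last holds). The fingers move at their own pace and stop on an object; FORCE is the grip in N (left out, the last holds). Time passes only in rows, so rows that repeat a pose let the fingers close. It gives the time, the measured TCP pose, the force, the opening and the grip force at its end, in the units of the state.
- arm.observe(): the state, without advancing time (a new reading comes with each control period).
- eyes.grab_frame(name): name is "side" or "top"; returns a dict with "color" (480x640x3 uint8, red, green, blue), "mtx" (3x3 intrinsics, pixels), "dist_coeffs" ([k1, k2, p1, p2, k3] as OpenCV has them; the pictures are not rectified), "position" and "rotation" of the camera in the world. Camera axes: x right, y down, z forward; pixel columns grow to the right and rows downward; lengths in m; the calibration is good to about 2 mm. A picture is of the moment at which its call begins. There is no depth.
- arm.hand_in(): hands the job in; it is judged then, once.
The state is a dict: "time": time; "joints": joint angles; "dq": joint speeds; "tau": joint torques, N m; "ee_pos": TCP position; "orientation": TCP orientation; "wrist_force": force on the tool from outside, world axes, zero at the start; "wrist_torque": the same for the moment, N m; "grip_width": finger opening in m; "gripper_force": force on a finger pad.
Only numpy, scipy, OpenCV 4.12 (cv2) and the standard library are available. Lean on these libraries where they do the work, as an engineer would, in place of code of your own. Each camera call takes 0.05 s, during which the arm holds its last target. There are 200 camera calls.

## Working session

There is one attempt and no reset: what is moved stays moved. The work goes in short steps, Python scripts to look and compute and a shell command to move; the robot and the scene stay as the last step left them, time stands still between calls to the robot, and variables do not carry over. Pictures are saved under pics/ and viewed, at most 11 in all, crops included, and the job is handed in when it is done.

```bash
mkdir -p pics; cat > h.py <<'E'
import numpy as np, cv2
from plant import arm, eyes
def grab(n,f):
    d=eyes.grab_frame(n); cv2.imwrite(f,d['color'][:,:,::-1]); np.save(f+'.npy',{k:d[k] for k in d if k!='color'},allow_pickle=True); return d
def R(d):
    r=np.array(d['rotation'],float)
    if r.shape==(3,3): return r
    from scipy.spatial.transform import Rotation as S
    return S.from_quat(r).as_matrix()
def world(f,pts,z):
    d=np.load(f+'.npy',allow_pickle=True).item()
    u=cv2.undistortPoints(np.array(pts,float).reshape(-1,1,2),np.array(d['mtx']),np.array(d['dist_coeffs'])).reshape(-1,2)
    r=np.c_[u,np.ones(len(u))]@R(d).T; p=np.array(d['position'])
    return p+r*((np.broadcast_to(z,len(u))-p[2])/r[:,2])[:,None]
def pix(f,P):
    d=np.load(f+'.npy',allow_pickle=True).item(); r=R(d)
    return cv2.projectPoints((np.array(P,float)-d['position'])@r,np.zeros(3),np.zeros(3),np.array(d['mtx']),np.array(d['dist_coeffs']))[0].reshape(-1,2)
E
python3 - <<'E'
from h import *
for n in('top','side'):
    d=grab(n,f'pics/{n}0.png'); print(d['position'],d['rotation'],d['mtx'][0])
print(arm.observe())
E
```

```text
[0.33147803 0.11682418 1.46089297] [ 0.70636324 -0.70494582  0.03973598 -0.05023355] [617.29591726   0.         322.24250601]
[0.23423022 0.92245616 0.81376061] [-0.1546      0.89154704 -0.4204541   0.06679126] [488.00722181   0.         328.00013733]
{'time': 0.1, 'joints': array([-1.17489034e+00,  2.64708610e-01,  1.60528232e+00, -3.76437553e-05,
        1.27370367e+00, -3.68722773e-02]), 'dq': array([ 4.22649488e-06, -2.88979398e-03, -4.50732215e-03, -2.42212136e-03,
       -2.26682144e-03,  1.28380893e-03]), 'tau': array([ 7.72671283e-04, -5.16705894e+01, -3.68589520e+01, -3.93447408e-05,
        6.33816817e-03,  3.39980886e-06]), 'ee_pos': array([ 0.2828059 , -0.61207645,  0.2001416 ]), 'orientation': array([ 9.76677357e-01,  2.14709652e-01, -2.05358276e-04, -1.03087270e-03]), 'wrist_force': array([ 0.0987474 , -0.40816789, -0.70381755]), 'wrist_torque': array([ 0.01424782, -0.03664321, -0.00193467]), 'gripper_force': 0.0, 'grip_width': 0.08543726939242216}
```

View pics/top0.png

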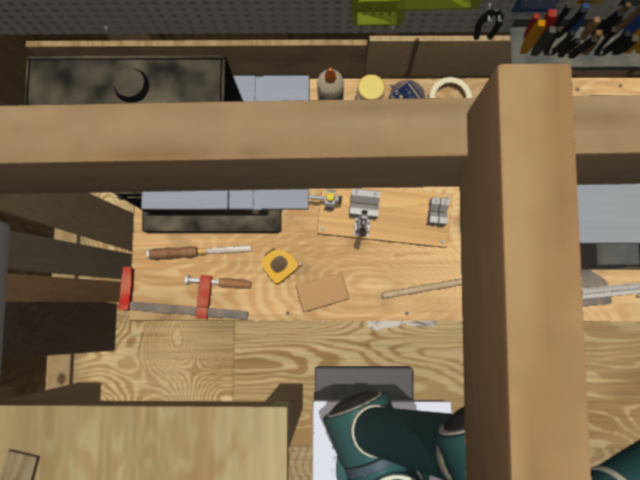

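View pics/side0.png

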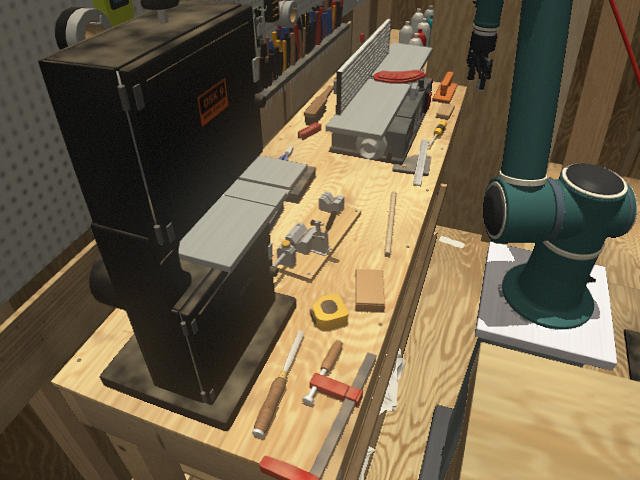

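The top view shows the fixture's base at about (318,190)–(450,245) and the dowel from (383,296) to the right, where a beam hides its end. The side view shows the whole dowel, (393,193)–(388,254). I'll enlarge both.

```bash
python3 - <<'E'
import cv2
a=cv2.imread('pics/top0.png')[180:310,310:470]; cv2.imwrite('pics/topc.png',cv2.resize(a,None,fx=4.5,fy=4.5,interpolation=cv2.INTER_CUBIC))
a=cv2.imread('pics/side0.png')[180:300,260:420]; cv2.imwrite('pics/sidec.png',cv2.resize(a,None,fx=5,fy=5,interpolation=cv2.INTER_CUBIC))
E
```

```text
(no output)
```

View pics/topc.png

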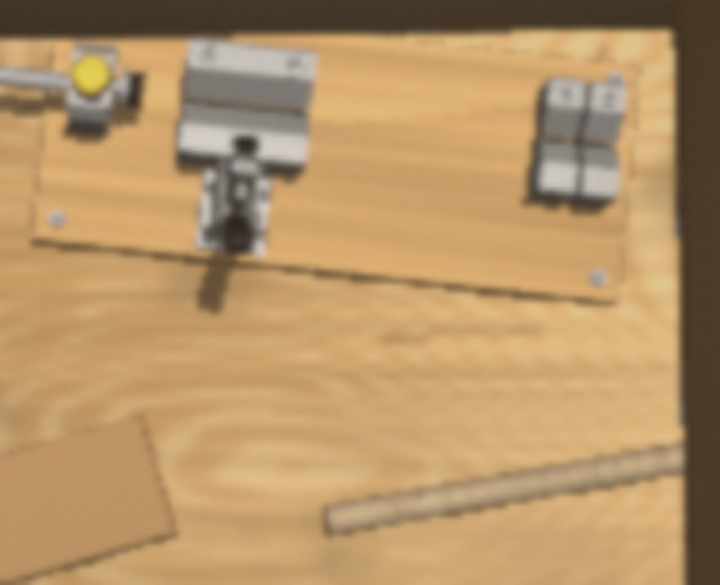

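View pics/sidec.png

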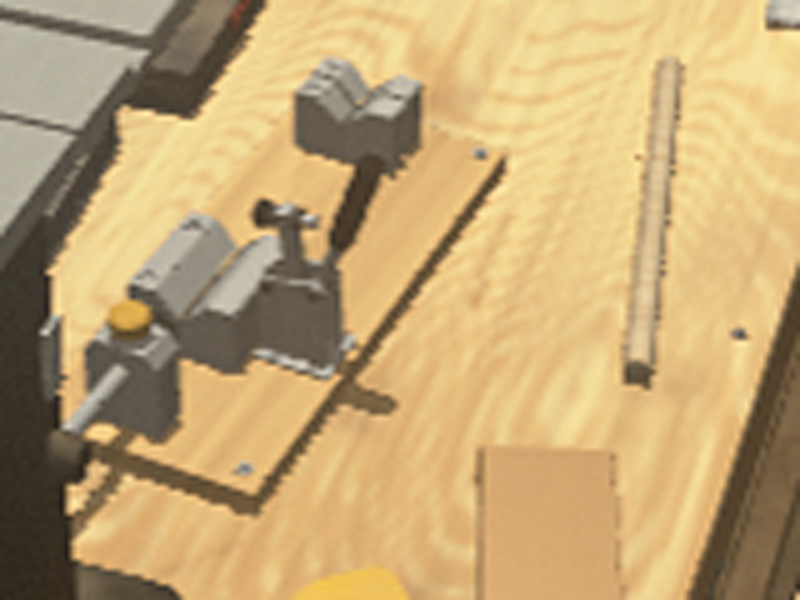

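Top crop: base near corners (35,242) and (617,300), groove roots from (181,102) to (621,143), and the dowel's left end at (327,520) with its line through (684,460). Side crop: dowel ends at (638,372) and (669,64), base near corners at (256,502) and (503,155).

```bash
python3 - <<'E'
from h import *
from scipy.optimize import least_squares
T='pics/top0.png';S='pics/side0.png'
t=lambda p:np.array(p)/4.5+[310,180]; s=lambda p:np.array(p)/5+[260,180]
tp=[((-.078,.155,.015),(35,242)),((-.078,-.155,.015),(617,300)),((0,.081,.0387),(181,102)),((0,.015,.0387),(311,110)),((0,-.105,.0387),(543,134)),((0,-.145,.0387),(621,143)),((.03,.081,.0527),(190,40)),((.03,.015,.0527),(317,53))]
sp=[((-.078,.155,.015),(256,500)),((-.078,-.155,.015),(503,155))]
def tr(v,P):
    P=np.array(P);c,q=np.cos(v[2]),np.sin(v[2]);return np.c_[v[0]+c*P[:,0]-q*P[:,1],v[1]+q*P[:,0]+c*P[:,1],P[:,2]]
def res(v):
    return np.r_[pix(T,tr(v,[a for a,_ in tp]))-t([b for _,b in tp]),pix(S,tr(v,[a for a,_ in sp]))-s([b for _,b in sp])].ravel()
r=least_squares(res,[.6,0,0]);print('fix',r.x);print(r.fun.reshape(-1,2).round(2))
print('side-only pts',world(S,s([b for _,b in sp]),.015), world(T,t([b for _,b in tp[:2]]),.015))
print('dowel top',world(T,t([(327,520),(684,460)]),.008)); print('dowel side',world(S,s([(638,372),(669,64)]),.008))
E
```

```text
fix [ 0.60178751 -0.00912118 -0.09615877]
[[-1.44  0.19]
 [ 0.26 -0.07]
 [ 0.65  0.06]
 [-0.12  0.95]
 [-0.38  0.49]
 [-0.57  0.12]
 [ 0.04  0.05]
 [ 0.14 -0.17]
 [-0.55 -1.3 ]
 [-0.54 -1.95]]
side-only pts [[ 0.53626276  0.15629432  0.015     ]
 [ 0.50523957 -0.14753982  0.015     ]] [[ 0.53947788  0.14924377  0.015     ]
 [ 0.50909358 -0.15530763  0.015     ]]
dowel top [[ 0.39430274 -0.00332775  0.008     ]
 [ 0.42592537 -0.18957414  0.008     ]]
dowel side [[ 0.39115846 -0.00238031  0.008     ]
 [ 0.44107496 -0.27918181  0.008     ]]
```

```bash
python3 -m jog '[{"dx":0.03,"dy":0.05,"turn":0.14},{"dx":0.06,"dy":0.09,"turn":0.28},{"dx":0.08,"dy":0.13,"turn":0.42},{"dx":0.1,"dy":0.18,"turn":0.56},{"dx":0.12,"dy":0.22,"turn":0.7},{"dx":0.134,"dy":0.26,"turn":0.84},{"dx":0.134,"dy":0.31,"turn":0.98},{"dx":0.134,"dy":0.35,"turn":1.12},{"dx":0.134,"dy":0.4,"turn":1.26},{"dx":0.134,"dy":0.44,"dz":-0.03,"turn":1.313},{"dx":0.134,"dy":0.471,"dz":-0.07,"turn":1.313},{"dx":0.134,"dy":0.471,"dz":-0.11,"turn":1.313}]' 1
python3 - <<'E'
from h import *
o=arm.observe();print(o['joints'],o['ee_pos'],o['orientation'])
for n in('side',): grab(n,f'pics/{n}1.png')
a=cv2.imread('pics/side1.png')[130:280,300:500]; cv2.imwrite('pics/s1c.png',cv2.resize(a,None,fx=4,fy=4,interpolation=cv2.INTER_CUBIC))
E
```

```text
[-1.17489034e+00  2.64708610e-01  1.60528232e+00 -3.76437553e-05
  1.27370367e+00 -3.68722773e-02] [ 0.2828059  -0.61207645  0.2001416 ] [ 9.76677357e-01  2.14709652e-01 -2.05358276e-04 -1.03087270e-03]invalid input at $[0]: expected keys dx, dy, dz, turn
```

View pics/s1c.png

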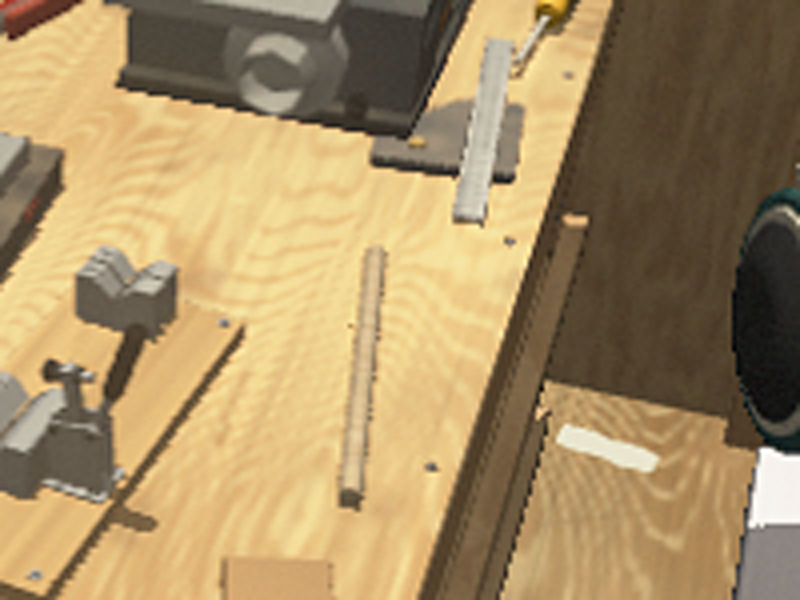

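The move was refused because every row needs all four keys. The picture shows the scene unchanged.

```bash
python3 -m jog '[{"dx":0.03,"dy":0.04,"dz":0,"turn":0.14},{"dx":0.06,"dy":0.08,"dz":0,"turn":0.28},{"dx":0.08,"dy":0.12,"dz":0,"turn":0.42},{"dx":0.1,"dy":0.165,"dz":0,"turn":0.56},{"dx":0.12,"dy":0.21,"dz":0,"turn":0.7},{"dx":0.134,"dy":0.255,"dz":0,"turn":0.84},{"dx":0.134,"dy":0.3,"dz":0,"turn":0.98},{"dx":0.134,"dy":0.345,"dz":0,"turn":1.12},{"dx":0.134,"dy":0.39,"dz":0,"turn":1.26},{"dx":0.134,"dy":0.43,"dz":-0.03,"turn":1.313},{"dx":0.134,"dy":0.471,"dz":-0.06,"turn":1.313},{"dx":0.134,"dy":0.471,"dz":-0.1,"turn":1.313}]' 1
python3 - <<'E'
from h import *
o=arm.observe();print(o['joints'],o['ee_pos'],o['orientation'])
grab('side','pics/side2.png')
a=cv2.imread('pics/side2.png')[130:280,300:500]; cv2.imwrite('pics/s2c.png',cv2.resize(a,None,fx=4,fy=4,interpolation=cv2.INTER_CUBIC))
E
```

```text
time: 1.35
ee_pos: [0.418, -0.1383, 0.1018]
orientation: [0.641, 0.768, 0.001, 0.001]
wrist_force: [0.1, -0.9, -0.8]
grip_width: 0.0853
gripper_force: 0.0
[-3.77407658e-01 -1.03456209e-01  2.19247088e+00  1.74385314e-03
  1.04917609e+00 -5.57432766e-01] [ 0.4180262  -0.13831056  0.10179121] [0.64101299 0.76752777 0.00125057 0.00137909]
```

View pics/s2c.png

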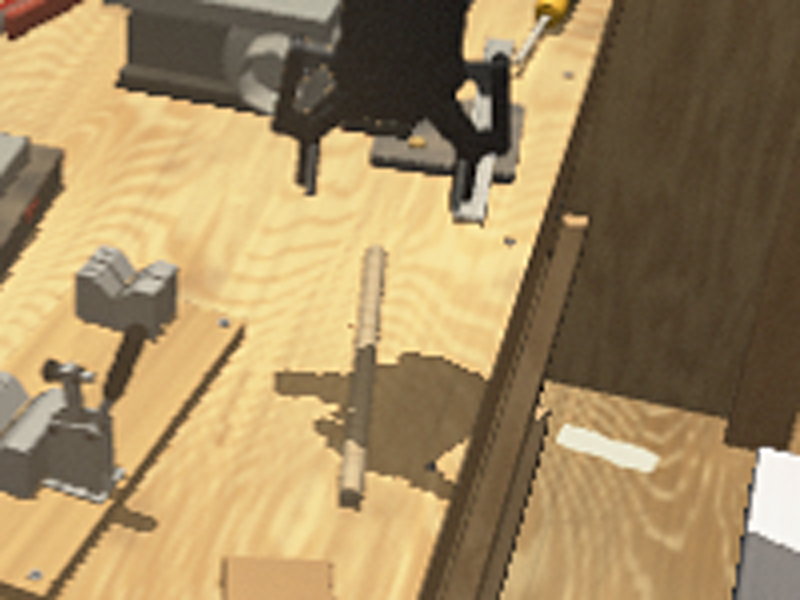

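The gripper stands open above and behind the dowel's middle, with its fingers on either side of the dowel line. I'll descend and grasp.

```bash
python3 -m jog '[{"dx":0,"dy":-0.002,"dz":-0.04,"turn":0},{"dx":0,"dy":-0.002,"dz":-0.075,"turn":0},{"dx":0,"dy":-0.002,"dz":-0.09,"turn":0},{"dx":0,"dy":-0.002,"dz":-0.097,"turn":0},{"dx":0,"dy":-0.002,"dz":-0.097,"turn":0}]' 1
python3 -m jog '[{"dx":0,"dy":0,"dz":0,"turn":0},{"dx":0,"dy":0,"dz":0,"turn":0},{"dx":0,"dy":0,"dz":0,"turn":0},{"dx":0,"dy":0,"dz":0,"turn":0},{"dx":0,"dy":0,"dz":0,"turn":0},{"dx":0,"dy":0,"dz":0,"turn":0},{"dx":0,"dy":0,"dz":0,"turn":0},{"dx":0,"dy":0,"dz":0,"turn":0}]' 0 40
```

```text
time: 1.9
ee_pos: [0.4166, -0.1439, 0.004]
orientation: [0.643, 0.766, -0.0, -0.001]
wrist_force: [-0.5, -0.2, 0.8]
grip_width: 0.0849
gripper_force: 0.0
time: 2.7
ee_pos: [0.417, -0.1437, 0.0043]
orientation: [0.643, 0.766, -0.0, -0.0]
wrist_force: [-1.0, 0.6, -0.6]
grip_width: 0.0001
gripper_force: 0.0
```

```bash
python3 - <<'E'
from h import *
grab('side','pics/side3.png');grab('top','pics/top3.png')
a=cv2.resize(cv2.imread('pics/side3.png')[130:280,340:480],None,fx=4,fy=4,interpolation=cv2.INTER_CUBIC)
b=cv2.resize(cv2.imread('pics/top3.png')[240:340,370:470],None,fx=2.4,fy=2.4,interpolation=cv2.INTER_CUBIC)
c=np.zeros((600,800,3),np.uint8);c[:,:560]=a;c[:240,560:]=b;cv2.imwrite('pics/c3.png',c)
E
```

```text
(no output)
```

View pics/c3.png

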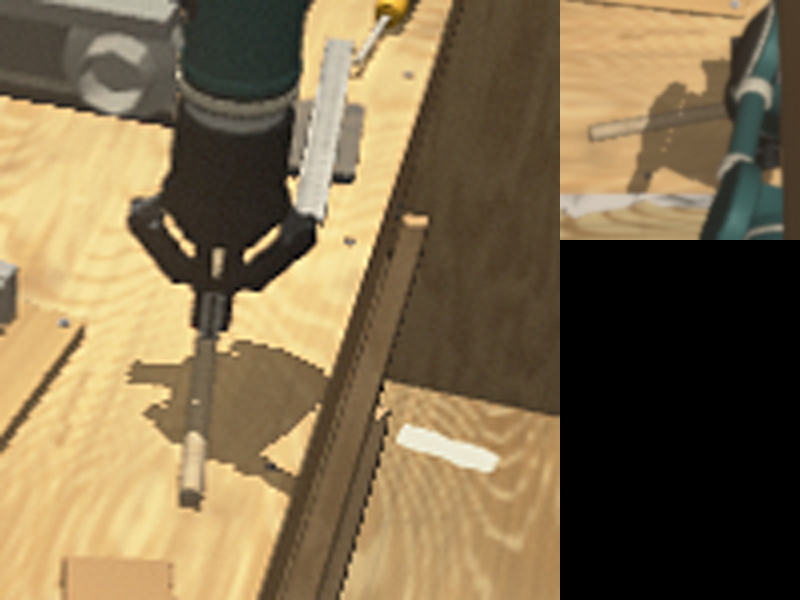

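```bash
python3 - <<'E'
from h import *
o=arm.observe();print(o['ee_pos'],o['orientation'],o['grip_width'],o['joints'])
for P in ([.417,-.1437,.004],[.418,-.1383,.102],[.417,-.1437,.008],[.417,-.1437,.1]): print(P,((pix('pics/side3.png',[P])[0]-[340,130])*4).round())
E
```

```text
[ 0.41705847 -0.14370506  0.00432914] [ 6.42576308e-01  7.66221693e-01 -2.47543213e-05 -6.88800188e-05] 2.3375274316818293e-05 [-3.88300066e-01  4.29838055e-02  2.26441942e+00 -7.00388602e-06
  8.34335719e-01 -5.63379887e-01]
[0.417, -0.1437, 0.004] [203. 366.]
[0.418, -0.1383, 0.102] [213. 251.]
[0.417, -0.1437, 0.008] [204. 362.]
[0.417, -0.1437, 0.1] [216. 250.]
```

```bash
python3 - <<'E'
from h import *
a=cv2.imread('pics/side3.png')[175:240,365:435]; a=(255*(a/255.)**.6).astype('uint8');cv2.imwrite('pics/c4.png',cv2.resize(a,None,fx=9,fy=9,interpolation=cv2.INTER_NEAREST))
E
```

```text
(no output)
```

View pics/c4.png

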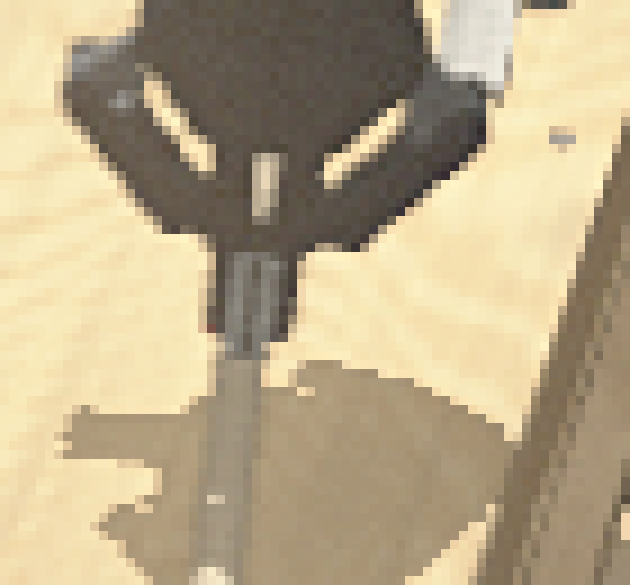

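```bash
python3 - <<'E'
from h import *
T='pics/side3.png'
d=np.array([np.cos(.179),np.sin(.179),0])
for z in(.102,.115,.13): print(z,pix(T,[np.array([.418,-.1383,z])+s*.047*d for s in(1,-1)]).round(1))
print('obs open tips (377,177.5),(415.5,182.5)')
for z in(.004,.017,.03): print(z,pix(T,[[.417,-.1437,z],[.417,-.133,z]]).round(1))
print('obs shut (392,214.5)')
E
python3 -m jog '[{"dx":0,"dy":0,"dz":0,"turn":0},{"dx":0,"dy":0,"dz":0.01,"turn":0},{"dx":0,"dy":0,"dz":0.02,"turn":0},{"dx":0,"dy":0,"dz":0.03,"turn":0},{"dx":0,"dy":0,"dz":0.03,"turn":0},{"dx":0,"dy":0,"dz":0.03,"turn":0}]' 0 40
python3 - <<'E'
from h import *
grab('side','pics/side5.png')
a=cv2.imread('pics/side3.png')[175:250,360:440].astype(int);b=cv2.imread('pics/side5.png')[175:250,360:440].astype(int)
# dowel end moved?
print(abs(a-b)[65:,:].max(), abs(a-b)[45:65,20:40].mean((1,2)).round())
E
```

```text
0.102 [[375.4 191.1]
 [411.4 194.7]]
0.115 [[375.8 186.9]
 [411.9 190.5]]
0.13 [[376.2 182. ]
 [412.6 185.6]]
obs open tips (377,177.5),(415.5,182.5)
0.004 [[390.8 221.6]
 [389.9 223.8]]
0.017 [[391.2 217.8]
 [390.3 220. ]]
0.03 [[391.7 214. ]
 [390.7 216.2]]
obs shut (392,214.5)
time: 3.4
ee_pos: [0.4177, -0.144, 0.0352]
orientation: [0.643, 0.766, 0.0, 0.001]
wrist_force: [-0.5, -0.2, -0.1]
grip_width: -0.0002
gripper_force: 0.0
122 [ 2. 15.  2.  2.  1.  2.  4.  7.  6.  7. 17.  3.  2.  7.  2.  2.  1.  2.
  7. 12.]
```

The pictures put the fingertips roughly 25 mm higher than the reported TCP, and they shut above the dowel. I'll find the true tip height by touching the bare bench beside the dowel with the fingers shut.

```bash
python3 -m jog '[{"dx":0.02,"dy":0,"dz":0,"turn":0},{"dx":0.045,"dy":0.01,"dz":0,"turn":0},{"dx":0.045,"dy":0.01,"dz":-0.015,"turn":0},{"dx":0.045,"dy":0.01,"dz":-0.03,"turn":0},{"dx":0.045,"dy":0.01,"dz":-0.03,"turn":0}]'
python3 -m jog '[{"dx":0,"dy":0,"dz":-0.002,"turn":0},{"dx":0,"dy":0,"dz":-0.004,"turn":0},{"dx":0,"dy":0,"dz":-0.004,"turn":0}]'
python3 -c "
from h import *
grab('top','pics/top6.png');grab('side','pics/side6.png')
a=cv2.resize(cv2.imread('pics/side6.png')[165:265,355:435],None,fx=6,fy=6,interpolation=cv2.INTER_CUBIC)
b=cv2.resize(cv2.imread('pics/top6.png')[220:320,400:470],None,fx=4,fy=4,interpolation=cv2.INTER_CUBIC)
c=np.zeros((600,800,3),np.uint8);c[:,:480]=a;c[:400,490:770]=b;cv2.imwrite('pics/c6.png',c)
print(pix('pics/side6.png',[arm.observe()['ee_pos']]))
"
```

```text
time: 3.95
ee_pos: [0.4596, -0.1327, 0.0019]
orientation: [0.642, 0.766, -0.001, -0.003]
wrist_force: [-0.4, 0.3, -0.1]
grip_width: -0.0002
gripper_force: 0.0
time: 4.25
ee_pos: [0.4623, -0.1339, 0.0007]
orientation: [0.643, 0.766, 0.0, 0.0]
wrist_force: [-0.1, 0.2, -0.5]
grip_width: -0.0
gripper_force: 0.0
[[373.81152416 221.03328006]]
```

View pics/c6.png

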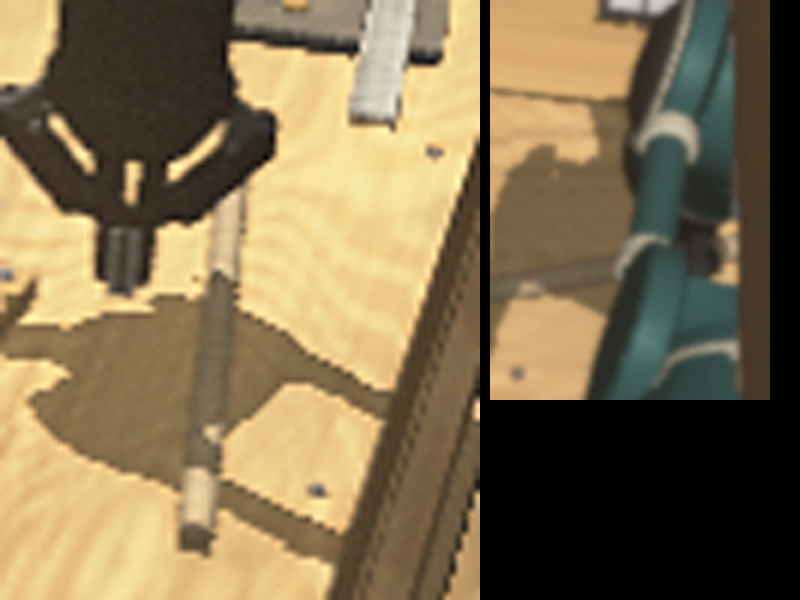

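The shut tip shows at about (375,213), against (374,221) projected, and nothing has touched. I'll keep feeling downwards.

```bash
python3 -m jog '[{"dx":0,"dy":0,"dz":-0.003,"turn":0},{"dx":0,"dy":0,"dz":-0.006,"turn":0},{"dx":0,"dy":0,"dz":-0.008,"turn":0},{"dx":0,"dy":0,"dz":-0.008,"turn":0}]'
python3 -m jog '[{"dx":0,"dy":0,"dz":-0.002,"turn":0},{"dx":0,"dy":0,"dz":-0.004,"turn":0},{"dx":0,"dy":0,"dz":-0.004,"turn":0}]'
```

```text
time: 4.75
ee_pos: [0.4616, -0.1336, -0.0081]
orientation: [0.643, 0.766, -0.0, -0.0]
wrist_force: [0.1, -0.0, -0.6]
grip_width: 0.0001
gripper_force: 0.0
time: 5.05
ee_pos: [0.4618, -0.1337, -0.012]
orientation: [0.643, 0.766, -0.0, -0.0]
wrist_force: [0.4, -0.1, 0.4]
grip_width: -0.0001
gripper_force: 0.0
```

```bash
python3 -m jog '[{"dx":0,"dy":0,"dz":-0.002,"turn":0},{"dx":0,"dy":0,"dz":-0.004,"turn":0},{"dx":0,"dy":0,"dz":-0.004,"turn":0}]'
python3 -m jog '[{"dx":0,"dy":0,"dz":-0.002,"turn":0},{"dx":0,"dy":0,"dz":-0.003,"turn":0},{"dx":0,"dy":0,"dz":-0.003,"turn":0}]'
```

```text
time: 5.35
ee_pos: [0.4618, -0.1337, -0.016]
orientation: [0.643, 0.766, -0.0, -0.0]
wrist_force: [0.4, -0.1, 0.3]
grip_width: 0.0001
gripper_force: 0.0
time: 5.65
ee_pos: [0.462, -0.1337, -0.0188]
orientation: [0.643, 0.766, -0.0, -0.0]
wrist_force: [-0.4, 0.1, -1.2]
grip_width: -0.0
gripper_force: 0.0
```

```bash
python3 -m jog '[{"dx":0,"dy":0,"dz":-0.002,"turn":0},{"dx":0,"dy":0,"dz":-0.002,"turn":0}]'
python3 -m jog '[{"dx":0,"dy":0,"dz":-0.001,"turn":0},{"dx":0,"dy":0,"dz":-0.002,"turn":0},{"dx":0,"dy":0,"dz":-0.002,"turn":0}]'
```

```text
time: 5.85
ee_pos: [0.4619, -0.1337, -0.0209]
orientation: [0.643, 0.766, -0.0, -0.0]
wrist_force: [0.2, -0.3, -0.2]
grip_width: -0.0001
gripper_force: 0.0
time: 6.15
ee_pos: [0.462, -0.1337, -0.0228]
orientation: [0.643, 0.766, -0.0, -0.0]
wrist_force: [0.0, 0.2, 0.1]
grip_width: 0.0004
gripper_force: 0.0
```

```bash
python3 -c "
from h import *
grab('side','pics/side7.png')
print(pix('pics/side7.png',[arm.observe()['ee_pos'],[.462,-.1337,0],[.462,-.1337,.01],[.462,-.1227,.0]]))
a=cv2.imread('pics/side7.png')[195:240,360:390]
for r in range(205,235): print(r,cv2.imread('pics/side7.png',0)[r,364:386])
"
```

```text
[[373.35227551 227.85897997]
 [373.92233602 221.37856156]
 [374.17800784 218.47980273]
 [372.87034036 223.65732646]]
205 [ 47  51  55  54  52  53  53  53  51  49  41 200 182  61  45  50  48  50
  48  49  45  50]
206 [65 43 48 51 50 52 49 51 51 50 47 69 84 63 48 47 50 48 49 47 44 47]
207 [173  68  55  74  72  48  49  51  52  51  49  50  46  49  49  48  48  47
  44  45  47  48]
208 [229 235 233 229 205 135  66  50  52  48  51  54  50  52  50  49  46  42
  44  43  40  40]
209 [217 220 215 218 225 192  96  44  48  51  49  48  48  49  49  49  41 107
 132 129  84  32]
210 [211 213 217 222 226 235 178  40  59  69  69  64  72  66  44  40 100 206
 231 227 229 231]
211 [223 222 220 219 221 227 168  44  61  87  76  60  90  86  54  43 147 214
 224 223 222 223]
212 [222 217 211 209 217 203 130  42  68  90  75  60  86  75  52  38 193 230
 224 221 218 217]
213 [215 213 214 218 225 211 129  41  69  89  77  70  90  76  52  41  95 113
 107 195 228 227]
214 [215 220 221 222 225 209 134  44  67  92  69  68  92  74  51  43 100 121
 116 114 115 113]
215 [219 218 216 217 226 193  91  48  79  97  71  66  90
[... 1143 characters left out ...]
8 115 118 117 120
 115 118 119 122]
228 [171 107 113 111 109 116 118 117 115 114 115 118 120 120 116 116 120 121
 118 117 121 120]
229 [115 114 114 110 114 120 119 114 112 113 117 118 121 123 116 116 119 120
 115 118 119 122]
230 [186 112 113 115 119 118 115 109 115 120 118 120 117 117 114 116 117 116
 115 120 123 123]
231 [113 111 108 113 114 114 114 115 115 117 117 118 116 115 114 116 116 116
 117 120 118 115]
232 [114 114 111 115 116 117 114 116 115 114 113 115 116 116 116 120 117 119
 120 116 116 111]
233 [115 109 112 120 122 114 115 115 114 114 119 119 117 117 118 120 115 117
 117 116 113 114]
234 [109 110 115 118 116 114 115 116 114 119 118 120 117 116 119 113 114 115
 120 119 117 118]
```

```bash
python3 -m jog '[{"dx":0,"dy":0,"dz":-0.001,"turn":0},{"dx":0,"dy":0,"dz":-0.002,"turn":0},{"dx":0,"dy":0,"dz":-0.002,"turn":0}]'
python3 -m jog '[{"dx":0,"dy":0,"dz":-0.001,"turn":0},{"dx":0,"dy":0,"dz":-0.001,"turn":0}]'
```

```text
time: 6.5
ee_pos: [0.462, -0.1337, -0.0248]
orientation: [0.643, 0.766, -0.0, -0.0]
wrist_force: [-0.3, 0.5, -0.2]
grip_width: -0.0
gripper_force: 0.0
time: 6.7
ee_pos: [0.462, -0.1337, -0.0258]
orientation: [0.643, 0.766, -0.0, -0.0]
wrist_force: [-0.3, -0.5, -0.7]
grip_width: -0.0002
gripper_force: 0.0
```

```bash
python3 -m jog '[{"dx":0,"dy":0,"dz":-0.001,"turn":0},{"dx":0,"dy":0,"dz":-0.001,"turn":0}]'
python3 -m jog '[{"dx":0,"dy":0,"dz":-0.001,"turn":0},{"dx":0,"dy":0,"dz":-0.001,"turn":0}]'
python3 -c "
import cv2
from h import *
grab('side','pics/side8.png')
for r in range(217,228): print(r,cv2.imread('pics/side8.png',0)[r,364:386])"
```

```text
time: 6.9
ee_pos: [0.462, -0.1337, -0.0267]
orientation: [0.643, 0.766, -0.0, -0.0]
wrist_force: [0.4, -0.2, -0.0]
grip_width: -0.0003
gripper_force: 0.0
time: 7.1
ee_pos: [0.462, -0.1337, -0.0278]
orientation: [0.643, 0.766, -0.0, -0.0]
wrist_force: [-0.6, 0.3, -0.1]
grip_width: 0.0001
gripper_force: 0.0
217 [217 221 223 226 229 175  52  49  78  91  61  79  88  65  44  65 107 121
 120 117 120 124]
218 [227 223 228 187 114  95  50  55  81  90  67  80  90  63  50  85 114 120
 120 117 120 121]
219 [111 110 116 120 118  97  62  53  80  89  65  80  89  64  40  79 113 114
 116 119 121 121]
220 [121 123 122 121 114 117  99  74  86  81  58  77  80  54  51 100 121 116
 115 117 120 122]
221 [125 125 125 124 121 118 117 111  99  81  60  78  95  98 111 119 122 119
 119 122 122 117]
222 [123 127 126 124 117 112 110 103  92  79  66  77 104 118 118 118 119 117
 119 119 120 112]
223 [121 124 124 117 112 110 113 113 117 118 118 117 117 118 119 119 116 117
 117 117 116 119]
224 [124 119 115 116 118 110 114 119 121 119 117 116 113 118 118 120 116 118
 122 121 118 118]
225 [191 121 118 118 116 110 114 123 119 113 116 118 117 117 123 118 118 120
 123 116 114 118]
226 [228 190 115 112 110 113 118 119 114 113 114 115 121 119 117 116 115 117
 117 112 115 120]
227 [221 177 108 111 112 116 115 116 112 112 115 116 118 117 115 117 114 120
 115 116 119 123]
```

Visually and by descent, the true shut-finger tip is about 28 mm above the reported TCP, with no visible sideways offset. I'll go back to the dowel using a TCP z of about -0.026.

```bash
python3 -m jog '[{"dx":0,"dy":0,"dz":0.03,"turn":0},{"dx":-0.02,"dy":-0.004,"dz":0.05,"turn":0},{"dx":-0.045,"dy":-0.008,"dz":0.05,"turn":0},{"dx":-0.045,"dy":-0.008,"dz":0.05,"turn":0},{"dx":-0.045,"dy":-0.008,"dz":0.05,"turn":0},{"dx":-0.045,"dy":-0.008,"dz":0.03,"turn":0},{"dx":-0.045,"dy":-0.008,"dz":0.01,"turn":0},{"dx":-0.045,"dy":-0.008,"dz":0.001,"turn":0},{"dx":-0.045,"dy":-0.008,"dz":0.001,"turn":0}]' 1
python3 -m jog '[{"dx":0,"dy":0,"dz":0,"turn":0},{"dx":0,"dy":0,"dz":0,"turn":0},{"dx":0,"dy":0,"dz":0,"turn":0},{"dx":0,"dy":0,"dz":0,"turn":0},{"dx":0,"dy":0,"dz":0,"turn":0},{"dx":0,"dy":0,"dz":0,"turn":0},{"dx":0,"dy":0,"dz":0,"turn":0},{"dx":0,"dy":0,"dz":0,"turn":0}]' 0 40
```

```text
time: 8.05
ee_pos: [0.416, -0.1411, -0.0282]
orientation: [0.642, 0.766, -0.001, -0.002]
wrist_force: [0.4, -0.9, -1.0]
grip_width: 0.0853
gripper_force: 0.0
time: 8.85
ee_pos: [0.4176, -0.142, -0.026]
orientation: [0.643, 0.766, 0.0, 0.0]
wrist_force: [-2.0, 0.7, 6.8]
grip_width: 0.0143
gripper_force: 39.2
```

Gripped. Lift, turn -0.27, carry over at height to fixture (0, -75 mm), and stop above the grooves.

```bash
python3 -m jog '[{"dx":0,"dy":0,"dz":0.03,"turn":0},{"dx":0,"dy":0,"dz":0.07,"turn":0},{"dx":0,"dy":0,"dz":0.11,"turn":0},{"dx":0,"dy":0,"dz":0.145,"turn":-0.03},{"dx":0.02,"dy":0.01,"dz":0.17,"turn":-0.08},{"dx":0.06,"dy":0.02,"dz":0.17,"turn":-0.14},{"dx":0.1,"dy":0.035,"dz":0.17,"turn":-0.2},{"dx":0.14,"dy":0.05,"dz":0.17,"turn":-0.25},{"dx":0.165,"dy":0.058,"dz":0.17,"turn":-0.27},{"dx":0.177,"dy":0.058,"dz":0.17,"turn":-0.27},{"dx":0.177,"dy":0.058,"dz":0.17,"turn":-0.27}]'
python3 -m jog '[{"dx":0,"dy":0,"dz":-0.03,"turn":0},{"dx":0,"dy":0,"dz":-0.06,"turn":0},{"dx":0,"dy":0,"dz":-0.09,"turn":0},{"dx":0,"dy":0,"dz":-0.105,"turn":0},{"dx":0,"dy":0,"dz":-0.105,"turn":0}]'
python3 - <<'E'
from h import *
o=arm.observe();e=o['ee_pos'];q=o['orientation'];print(2*np.arctan2(q[1],q[0])-np.pi/2)
grab('side','pics/side9.png');grab('top','pics/top9.png')
a=cv2.resize(cv2.imread('pics/side9.png')[175:300,265:365],None,fx=4,fy=4,interpolation=cv2.INTER_CUBIC)
b=cv2.resize(cv2.imread('pics/top9.png')[180:260,325:465],None,fx=2.8,fy=2.8,interpolation=cv2.INTER_CUBIC)
c=np.zeros((500,800,3),np.uint8);c[:,:400]=a;c[:224,405:797]=b;cv2.imwrite('pics/c9.png',c)
u=np.array([.096,.9954,0]);m=np.array([e[0],e[1],e[2]+.034])
P=[m,m+.14*u+[0,0,0],m-.14*u]
print('side',(pix('pics/side9.png',P)-[265,175])*4,'top',(pix('pics/top9.png',P)-[325,180])*2.8+[405,0])
E
```

```text
time: 9.95
ee_pos: [0.5947, -0.0837, 0.1427]
orientation: [0.739, 0.673, -0.0, -0.0]
wrist_force: [-0.4, 0.3, -0.7]
grip_width: 0.0143
gripper_force: 39.3
time: 10.45
ee_pos: [0.5903, -0.0838, 0.0355]
orientation: [0.74, 0.672, -0.002, -0.003]
wrist_force: [-0.1, 0.1, -0.8]
grip_width: 0.0142
gripper_force: 39.3
-0.09566612887070214
side [[236.90330419 104.47836309]
 [139.73264636 222.22731849]
 [320.28095986   3.60545315]] top [[669.2055959   79.67519819]
 [498.17652926  63.45080421]
 [841.10094383  95.99040741]]
```

View pics/c9.png

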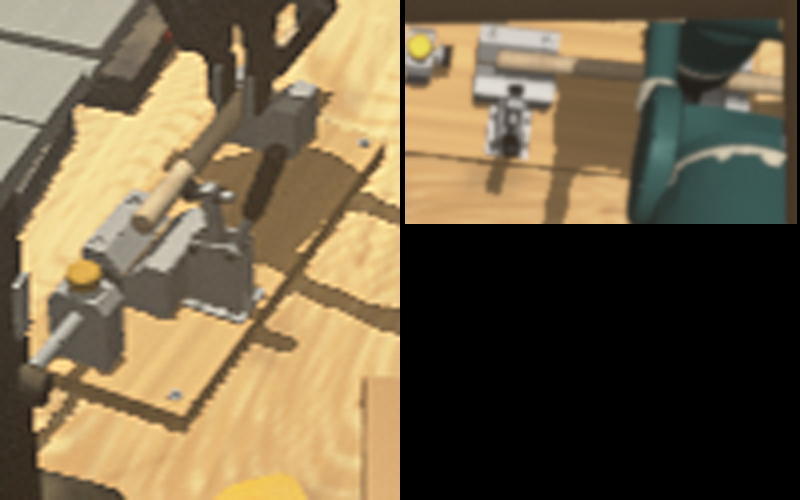

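The dowel hangs along the grooves with its left end above the rear block: (148,220) in the side view, (499,60) in the top view. It is laterally within a couple of mm. Lower by feel.

```bash
python3 -m jog '[{"dx":0,"dy":0,"dz":-0.008,"turn":0},{"dx":0,"dy":0,"dz":-0.015,"turn":0},{"dx":0,"dy":0,"dz":-0.018,"turn":0},{"dx":0,"dy":0,"dz":-0.018,"turn":0},{"dx":0,"dy":0,"dz":-0.018,"turn":0}]'
python3 -m jog '[{"dx":0,"dy":0,"dz":-0.001,"turn":0},{"dx":0,"dy":0,"dz":-0.002,"turn":0},{"dx":0,"dy":0,"dz":-0.002,"turn":0},{"dx":0,"dy":0,"dz":-0.002,"turn":0}]'
```

```text
time: 11.05
ee_pos: [0.5941, -0.0837, 0.0204]
orientation: [0.74, 0.673, -0.0, -0.0]
wrist_force: [1.1, 0.6, 0.0]
grip_width: 0.0139
gripper_force: 39.3
time: 11.45
ee_pos: [0.5941, -0.0837, 0.0184]
orientation: [0.74, 0.673, 0.0, 0.0]
wrist_force: [0.8, -0.1, -1.2]
grip_width: 0.0142
gripper_force: 39.3
```

```bash
python3 -m jog '[{"dx":0,"dy":0,"dz":-0.001,"turn":0},{"dx":0,"dy":0,"dz":-0.002,"turn":0},{"dx":0,"dy":0,"dz":-0.002,"turn":0},{"dx":0,"dy":0,"dz":-0.002,"turn":0}]'
python3 -m jog '[{"dx":0,"dy":0,"dz":-0.001,"turn":0},{"dx":0,"dy":0,"dz":-0.001,"turn":0},{"dx":0,"dy":0,"dz":-0.001,"turn":0}]'
```

```text
time: 11.85
ee_pos: [0.5944, -0.0838, 0.0174]
orientation: [0.74, 0.673, 0.0, 0.0]
wrist_force: [-1.6, 1.3, 5.9]
grip_width: 0.0142
gripper_force: 39.9
time: 12.15
ee_pos: [0.5944, -0.0838, 0.0173]
orientation: [0.74, 0.673, 0.0, 0.0]
wrist_force: [-4.1, 0.8, 11.0]
grip_width: 0.0143
gripper_force: 40.5
```

```bash
python3 -m jog '[{"dx":-0.001,"dy":0,"dz":0.0008,"turn":0},{"dx":-0.001,"dy":0,"dz":0.0015,"turn":0},{"dx":-0.001,"dy":0,"dz":0.0015,"turn":0},{"dx":-0.001,"dy":0,"dz":0.0015,"turn":0}]'
python3 - <<'E'
from h import *
w=[]
for i in range(3):
    w.append(arm.observe()['wrist_force']); grab('top','pics/t.png')
print(np.array(w).round(1),arm.observe()['wrist_torque'])
E
```

```text
time: 12.55
ee_pos: [0.5934, -0.0838, 0.0171]
orientation: [0.74, 0.673, 0.0, 0.0]
wrist_force: [-0.5, -0.1, 2.9]
grip_width: 0.0145
gripper_force: 39.5
[[-0.5 -0.1  2.9]
 [-1.3  0.5  3.7]
 [ 0.8 -0.6  3.4]] [ 0.00915872  0.03960135 -0.05448395]
```

Seated with about 3.3 N down and almost no side load. Slide along the groove.

```bash
python3 -m jog '[{"dx":0.0002,"dy":0.002,"dz":0,"turn":0},{"dx":0.0004,"dy":0.004,"dz":0,"turn":0},{"dx":0.0006,"dy":0.006,"dz":0,"turn":0},{"dx":0.0008,"dy":0.008,"dz":0,"turn":0},{"dx":0.001,"dy":0.01,"dz":0,"turn":0},{"dx":0.001,"dy":0.01,"dz":0,"turn":0}]'
python3 -m jog '[{"dx":0.0001,"dy":0.001,"dz":0,"turn":0},{"dx":0.0002,"dy":0.002,"dz":0,"turn":0},{"dx":0.0003,"dy":0.003,"dz":0,"turn":0},{"dx":0.0004,"dy":0.004,"dz":0,"turn":0}]'
```

```text
time: 13.3
ee_pos: [0.594, -0.0732, 0.0167]
orientation: [0.74, 0.673, 0.0, -0.0]
wrist_force: [0.0, 0.2, 0.1]
grip_width: 0.0143
gripper_force: 39.4
time: 13.7
ee_pos: [0.5945, -0.0696, 0.0168]
orientation: [0.74, 0.673, -0.0, -0.0]
wrist_force: [0.3, -0.7, 0.9]
grip_width: 0.014
gripper_force: 39.3
```

```bash
python3 -m jog '[{"dx":0.0001,"dy":0.001,"dz":-0.0004,"turn":0},{"dx":0.0002,"dy":0.002,"dz":-0.0007,"turn":0},{"dx":0.0003,"dy":0.003,"dz":-0.0007,"turn":0},{"dx":0.0004,"dy":0.004,"dz":-0.0007,"turn":0},{"dx":0.0004,"dy":0.004,"dz":-0.0007,"turn":0}]'
python3 -m jog '[{"dx":0.0001,"dy":0.001,"dz":0,"turn":0},{"dx":0.0002,"dy":0.002,"dz":0,"turn":0},{"dx":0.0003,"dy":0.003,"dz":0,"turn":0},{"dx":0.0003,"dy":0.003,"dz":0,"turn":0}]'
```

```text
time: 14.2
ee_pos: [0.595, -0.0658, 0.0163]
orientation: [0.74, 0.673, 0.0, 0.0]
wrist_force: [-0.4, -1.6, 2.3]
grip_width: 0.0141
gripper_force: 39.7
time: 14.6
ee_pos: [0.5953, -0.0626, 0.0162]
orientation: [0.74, 0.673, 0.0, 0.0]
wrist_force: [-0.3, -2.7, 2.8]
grip_width: 0.0139
gripper_force: 39.7
```

```bash
python3 -m jog '[{"dx":0.0001,"dy":0.0005,"dz":0,"turn":0},{"dx":0.0001,"dy":0.001,"dz":0,"turn":0},{"dx":0.0001,"dy":0.001,"dz":0,"turn":0}]'
python3 -m jog '[{"dx":0.0001,"dy":0.0005,"dz":0,"turn":0},{"dx":0.0001,"dy":0.001,"dz":0,"turn":0},{"dx":0.0001,"dy":0.001,"dz":0,"turn":0}]'
```

```text
time: 14.9
ee_pos: [0.5954, -0.0617, 0.0162]
orientation: [0.74, 0.673, 0.0, 0.0]
wrist_force: [-0.6, -2.3, 2.5]
grip_width: 0.0144
gripper_force: 39.7
time: 15.2
ee_pos: [0.5954, -0.0607, 0.0162]
orientation: [0.74, 0.673, 0.0, -0.0]
wrist_force: [0.1, -2.6, 1.6]
grip_width: 0.0143
gripper_force: 39.7
```

Steady drag of about 2.4 N, not the stop yet.

```bash
python3 -m jog '[{"dx":0.0001,"dy":0.001,"dz":0,"turn":0},{"dx":0.0002,"dy":0.0015,"dz":0,"turn":0},{"dx":0.0002,"dy":0.0015,"dz":0,"turn":0}]'
python3 -m jog '[{"dx":0.0001,"dy":0.0007,"dz":0,"turn":0},{"dx":0.0001,"dy":0.001,"dz":0,"turn":0},{"dx":0.0001,"dy":0.001,"dz":0,"turn":0}]'
```

```text
time: 15.5
ee_pos: [0.5956, -0.0591, 0.0162]
orientation: [0.74, 0.673, 0.0, -0.0]
wrist_force: [-0.9, -2.6, 2.3]
grip_width: 0.0141
gripper_force: 39.7
time: 15.8
ee_pos: [0.5957, -0.0582, 0.0162]
orientation: [0.74, 0.673, 0.0, 0.0]
wrist_force: [-0.8, -2.7, 1.9]
grip_width: 0.014
gripper_force: 39.7
```

```bash
python3 -m jog '[{"dx":0.0001,"dy":0.001,"dz":0,"turn":0},{"dx":0.0002,"dy":0.002,"dz":0,"turn":0},{"dx":0.0002,"dy":0.002,"dz":0,"turn":0}]'
```

```text
time: 16.1
ee_pos: [0.5959, -0.0561, 0.0161]
orientation: [0.74, 0.673, 0.0, -0.0]
wrist_force: [-0.8, -2.7, 2.6]
grip_width: 0.0144
gripper_force: 39.7
```

```bash
python3 -m jog '[{"dx":0.0001,"dy":0.001,"dz":-0.0002,"turn":0},{"dx":0.0001,"dy":0.0015,"dz":-0.0002,"turn":0},{"dx":0.0001,"dy":0.0015,"dz":-0.0002,"turn":0}]'
```

```text
time: 16.4
ee_pos: [0.5961, -0.0548, 0.0161]
orientation: [0.74, 0.673, 0.0, 0.0]
wrist_force: [-0.0, -3.4, 3.5]
grip_width: 0.0142
gripper_force: 39.8
```

```bash
python3 -m jog '[{"dx":0.0001,"dy":0.001,"dz":0,"turn":0},{"dx":0.0001,"dy":0.0015,"dz":0,"turn":0},{"dx":0.0001,"dy":0.0015,"dz":0,"turn":0}]'
```

```text
time: 16.7
ee_pos: [0.5963, -0.0532, 0.0161]
orientation: [0.74, 0.673, 0.0, 0.0]
wrist_force: [-0.1, -3.6, 3.0]
grip_width: 0.0143
gripper_force: 39.8
```

```bash
python3 -m jog '[{"dx":0.0001,"dy":0.001,"dz":0,"turn":0},{"dx":0.0002,"dy":0.0015,"dz":0,"turn":0},{"dx":0.0002,"dy":0.0015,"dz":0,"turn":0}]'
```

```text
time: 17.0
ee_pos: [0.5964, -0.0517, 0.0161]
orientation: [0.74, 0.673, 0.0, 0.0]
wrist_force: [-0.4, -3.4, 3.1]
grip_width: 0.0141
gripper_force: 39.8
```

```bash
python3 -m jog '[{"dx":0.0001,"dy":0.001,"dz":0,"turn":0},{"dx":0.0001,"dy":0.0015,"dz":0,"turn":0},{"dx":0.0001,"dy":0.0015,"dz":0,"turn":0}]'
```

```text
time: 17.3
ee_pos: [0.5966, -0.0502, 0.0161]
orientation: [0.74, 0.673, 0.0, 0.0]
wrist_force: [1.0, -3.1, 3.4]
grip_width: 0.0139
gripper_force: 39.8
```

```bash
python3 -m jog '[{"dx":0.0001,"dy":0.001,"dz":0,"turn":0},{"dx":0.0002,"dy":0.002,"dz":0,"turn":0},{"dx":0.0002,"dy":0.002,"dz":0,"turn":0}]'
```

```text
time: 17.6
ee_pos: [0.5968, -0.0481, 0.0161]
orientation: [0.74, 0.673, 0.0, 0.0]
wrist_force: [-0.0, -3.1, 3.7]
grip_width: 0.0141
gripper_force: 39.8
```

```bash
python3 -m jog '[{"dx":0.0001,"dy":0.001,"dz":0,"turn":0},{"dx":0.0001,"dy":0.0015,"dz":0,"turn":0},{"dx":0.0001,"dy":0.0015,"dz":0,"turn":0}]'
```

```text
time: 17.9
ee_pos: [0.597, -0.0469, 0.0161]
orientation: [0.74, 0.673, 0.0, 0.0]
wrist_force: [0.7, -4.7, 2.8]
grip_width: 0.0141
gripper_force: 39.8
```

```bash
python3 -m jog '[{"dx":0.0001,"dy":0.0007,"dz":0,"turn":0},{"dx":0.0001,"dy":0.0007,"dz":0,"turn":0},{"dx":0.0001,"dy":0.0007,"dz":0,"turn":0}]'
```

```text
time: 18.2
ee_pos: [0.597, -0.0465, 0.0161]
orientation: [0.74, 0.673, -0.0, 0.0]
wrist_force: [1.6, -5.9, 1.8]
grip_width: 0.0139
gripper_force: 39.8
```

```bash
python3 -c "
from h import *
for i in range(3):
    o=arm.observe();print(o['wrist_force'].round(1),o['ee_pos'].round(4));eyes.grab_frame('top')"
```

```text
[ 1.6 -5.9  1.8] [ 0.597  -0.0465  0.0161]
[ 1.1 -4.8  3.8] [ 0.597  -0.0465  0.0161]
[ 0.8 -5.7  2.7] [ 0.597  -0.0465  0.0161]
```

Contact: the force rose from 3.2 to 5.5 N and the travel stalled. Push a little more and hold.

```bash
python3 -m jog '[{"dx":0.0003,"dy":0.0005,"dz":-0.0001,"turn":0},{"dx":0.0003,"dy":0.001,"dz":-0.0001,"turn":0},{"dx":0.0003,"dy":0.001,"dz":-0.0001,"turn":0},{"dx":0.0003,"dy":0.001,"dz":-0.0001,"turn":0},{"dx":0.0003,"dy":0.001,"dz":-0.0001,"turn":0}]'; python3 -c "
from h import *
for i in range(4):
    o=arm.observe();print(o['wrist_force'].round(1),o['ee_pos'].round(4));eyes.grab_frame('top')"
```

```text
time: 18.85
ee_pos: [0.597, -0.0461, 0.0161]
orientation: [0.74, 0.673, -0.001, 0.0]
wrist_force: [-0.8, -7.2, 4.2]
grip_width: 0.0141
gripper_force: 39.9
[-0.8 -7.2  4.2] [ 0.597  -0.0461  0.0161]
[ 0.4 -7.9  3.7] [ 0.597  -0.0461  0.0161]
[-0.1 -7.2  3.9] [ 0.597  -0.0461  0.0161]
[-0.2 -7.5  4.9] [ 0.597  -0.0461  0.0161]
```

```bash
python3 -m jog '[{"dx":0,"dy":0,"dz":0,"turn":0},{"dx":0,"dy":0,"dz":0,"turn":0},{"dx":0,"dy":0,"dz":0,"turn":0},{"dx":0,"dy":0,"dz":0,"turn":0},{"dx":0,"dy":0,"dz":0,"turn":0}]' 0.45
python3 -m jog '[{"dx":0,"dy":0,"dz":0.015,"turn":0},{"dx":0,"dy":0,"dz":0.04,"turn":0},{"dx":0,"dy":0,"dz":0.08,"turn":0},{"dx":0,"dy":0,"dz":0.12,"turn":0},{"dx":0,"dy":0,"dz":0.15,"turn":0},{"dx":0,"dy":0,"dz":0.15,"turn":0}]'
python3 -c "
from h import *
grab('top','pics/top10.png');grab('side','pics/side10.png')
import numpy as np
"
```

```text
time: 19.55
ee_pos: [0.5968, -0.0446, 0.0156]
orientation: [0.74, 0.673, -0.0, -0.0]
wrist_force: [0.3, 0.4, -0.9]
grip_width: 0.0382
gripper_force: 0.0
time: 20.15
ee_pos: [0.6016, -0.0455, 0.1739]
orientation: [0.74, 0.673, 0.004, 0.005]
wrist_force: [0.2, -0.6, 0.7]
grip_width: 0.0382
gripper_force: 0.0
```

Step 1 should be done and the dowel is released. Next is the handle: check how high the clamp arm stands, shut the fingers and go above the far side of the handle.

```bash
python3 -m jog '[{"dx":-0.01,"dy":0.03,"dz":0,"turn":0},{"dx":-0.03,"dy":0.07,"dz":0,"turn":0},{"dx":-0.044,"dy":0.089,"dz":0,"turn":0},{"dx":-0.044,"dy":0.089,"dz":0,"turn":0},{"dx":-0.044,"dy":0.089,"dz":0,"turn":0},{"dx":-0.044,"dy":0.089,"dz":0,"turn":0}]' 0
python3 - <<'E'
from h import *
print(arm.observe()['ee_pos'])
F=lambda X,Y,z:[.602+.9954*X+.096*Y,-.009-.096*X+.9954*Y,z]
print('head obs raw',np.array([290,212])/5+[260,180])
for z in(.09,.1,.11,.12): print(z,pix('pics/side0.png',[F(-.036,.048,z)]))
print('handle end obs? ',pix('pics/side0.png',[F(-.084,.048,.143),F(-.09,.048,.141)]), (np.array([375,165])/5+[260,180]))
E
```

```text
time: 20.85
ee_pos: [0.553, 0.0433, 0.1651]
orientation: [0.74, 0.673, -0.001, -0.0]
wrist_force: [-0.1, -0.7, -0.2]
grip_width: 0.0
gripper_force: 0.0
[0.55303938 0.0433086  0.16512372]
head obs raw [318.  222.4]
0.09 [[314.32689616 223.66049926]]
0.1 [[314.29882702 220.38183816]]
0.11 [[314.27057225 217.06811287]]
0.12 [[314.24213153 213.71884407]]
handle end obs?  [[332.65342246 211.07254717]
 [334.98129362 212.42615616]] [335. 213.]
```

Predicted handle end (333–335, 211–212) matches the picture (335,213), and the arm's head is at about 0.1 m. Descend beside the handle, then push.

```bash
python3 -m jog '[{"dx":0.001,"dy":0,"dz":-0.03,"turn":0},{"dx":0.001,"dy":0,"dz":-0.05,"turn":0},{"dx":0.001,"dy":0,"dz":-0.063,"turn":0},{"dx":0.001,"dy":0,"dz":-0.063,"turn":0}]'
python3 -m jog '[{"dx":-0.005,"dy":0,"dz":0,"turn":0},{"dx":-0.01,"dy":0.001,"dz":0,"turn":0},{"dx":-0.014,"dy":0.001,"dz":0.001,"turn":0},{"dx":-0.019,"dy":0.002,"dz":0,"turn":0},{"dx":-0.024,"dy":0.002,"dz":-0.001,"turn":0},{"dx":-0.024,"dy":0.002,"dz":-0.001,"turn":0}]'
```

```text
time: 21.25
ee_pos: [0.5524, 0.0431, 0.1003]
orientation: [0.74, 0.672, -0.002, -0.002]
wrist_force: [0.0, 0.6, -0.0]
grip_width: 0.0002
gripper_force: 0.0
time: 21.85
ee_pos: [0.5299, 0.0462, 0.1024]
orientation: [0.74, 0.673, 0.0, 0.0]
wrist_force: [1.0, -0.2, 1.9]
grip_width: 0.0
gripper_force: 0.3
```

```bash
python3 -m jog '[{"dx":-0.007,"dy":0.0005,"dz":-0.003,"turn":0},{"dx":-0.013,"dy":0.001,"dz":-0.006,"turn":0},{"dx":-0.018,"dy":0.001,"dz":-0.0095,"turn":0},{"dx":-0.023,"dy":0.002,"dz":-0.013,"turn":0},{"dx":-0.028,"dy":0.002,"dz":-0.018,"turn":0},{"dx":-0.028,"dy":0.002,"dz":-0.018,"turn":0}]'
```

```text
time: 22.45
ee_pos: [0.5001, 0.048, 0.0825]
orientation: [0.74, 0.673, -0.001, -0.001]
wrist_force: [-0.7, 0.5, -0.3]
grip_width: 0.0002
gripper_force: 0.0
```

```bash
python3 -m jog '[{"dx":-0.004,"dy":0.0005,"dz":-0.004,"turn":0},{"dx":-0.008,"dy":0.001,"dz":-0.009,"turn":0},{"dx":-0.011,"dy":0.001,"dz":-0.014,"turn":0},{"dx":-0.014,"dy":0.002,"dz":-0.02,"turn":0},{"dx":-0.014,"dy":0.002,"dz":-0.02,"turn":0}]'
```

```text
time: 22.95
ee_pos: [0.4869, 0.0498, 0.0626]
orientation: [0.74, 0.673, -0.001, -0.0]
wrist_force: [-0.7, 0.5, -0.4]
grip_width: 0.0
gripper_force: 0.0
```

```bash
python3 -m jog '[{"dx":-0.002,"dy":0,"dz":-0.004,"turn":0},{"dx":-0.003,"dy":0,"dz":-0.007,"turn":0},{"dx":-0.003,"dy":0,"dz":-0.009,"turn":0},{"dx":-0.003,"dy":0,"dz":-0.009,"turn":0}]'
python3 -c "
from h import *
grab('top','pics/top11.png');grab('side','pics/side11.png')
F=lambda X,Y,z:[.602+.9954*X+.096*Y,-.009-.096*X+.9954*Y,z]
for p in (10,30,50,70):
    a=np.radians(p);print(p,pix('pics/side11.png',[F(-.062-.085*np.cos(a),.048,.0605+.085*np.sin(a))]).round(1))
a=cv2.resize(cv2.imread('pics/side11.png')[185:275,285:405],None,fx=6,fy=6,interpolation=cv2.INTER_CUBIC);cv2.imwrite('pics/c11.png',a)"
```

```text
time: 23.35
ee_pos: [0.4847, 0.05, 0.0545]
orientation: [0.74, 0.673, -0.0, -0.0]
wrist_force: [-0.8, 0.0, 0.5]
grip_width: 0.0001
gripper_force: 0.3
10 [[355.8 240.8]]
30 [[352.3 230.5]]
50 [[345.3 220.7]]
70 [[335.4 212.8]]
```

View pics/c11.png

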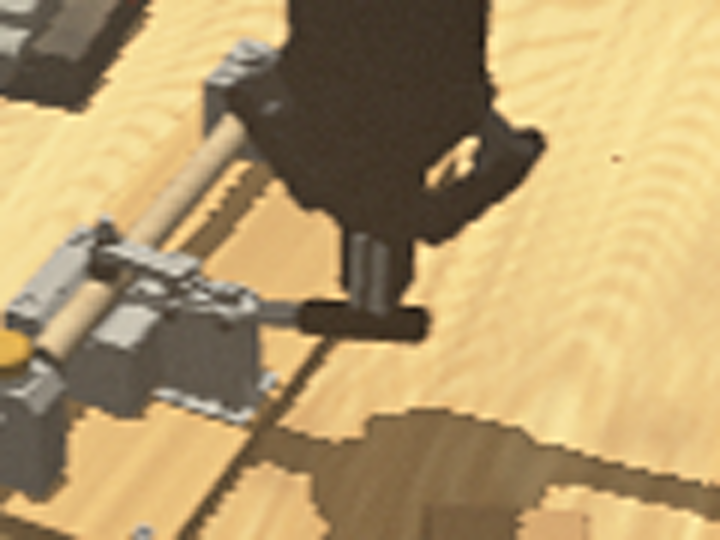

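The handle is nearly down: its end is at about (356,239), against (355.8,240.8) for closed. The arm lies over the dowel and the dowel is up against the stop. Press further by feel.

```bash
python3 -m jog '[{"dx":0,"dy":0,"dz":-0.0015,"turn":0},{"dx":0,"dy":0,"dz":-0.003,"turn":0},{"dx":0,"dy":0,"dz":-0.003,"turn":0}]'
python3 -m jog '[{"dx":0,"dy":0,"dz":-0.001,"turn":0},{"dx":0,"dy":0,"dz":-0.002,"turn":0},{"dx":0,"dy":0,"dz":-0.002,"turn":0}]'
```

```text
time: 23.75
ee_pos: [0.4851, 0.0499, 0.0518]
orientation: [0.74, 0.673, -0.0, -0.0]
wrist_force: [-0.4, 0.4, 1.6]
grip_width: -0.0005
gripper_force: 0.8
time: 24.05
ee_pos: [0.485, 0.0499, 0.0497]
orientation: [0.74, 0.673, -0.0, -0.0]
wrist_force: [-1.0, -0.4, 2.8]
grip_width: -0.0002
gripper_force: 0.8
```

```bash
python3 -m jog '[{"dx":0,"dy":0,"dz":-0.001,"turn":0},{"dx":0,"dy":0,"dz":-0.002,"turn":0},{"dx":0,"dy":0,"dz":-0.002,"turn":0}]'
python3 -m jog '[{"dx":0,"dy":0,"dz":-0.001,"turn":0},{"dx":0,"dy":0,"dz":-0.002,"turn":0},{"dx":0,"dy":0,"dz":-0.002,"turn":0}]'
```

```text
time: 24.35
ee_pos: [0.485, 0.0499, 0.0476]
orientation: [0.74, 0.673, -0.0, -0.0]
wrist_force: [-0.9, 0.8, 1.7]
grip_width: -0.0001
gripper_force: 0.5
time: 24.65
ee_pos: [0.4852, 0.05, 0.0468]
orientation: [0.74, 0.673, -0.0, -0.0]
wrist_force: [-4.3, -0.4, 9.5]
grip_width: -0.0002
gripper_force: 4.2
```

The force dipped past dead centre, then jumped at the hard end. One more nudge, then retreat and check that the handle stays.

```bash
python3 -m jog '[{"dx":0.001,"dy":0,"dz":-0.001,"turn":0},{"dx":0.001,"dy":0,"dz":-0.001,"turn":0},{"dx":0.001,"dy":0,"dz":-0.001,"turn":0}]'
python3 -m jog '[{"dx":0,"dy":0,"dz":0.01,"turn":0},{"dx":0,"dy":0,"dz":0.03,"turn":0},{"dx":-0.01,"dy":0,"dz":0.07,"turn":0},{"dx":-0.02,"dy":0,"dz":0.1,"turn":0},{"dx":-0.02,"dy":0,"dz":0.1,"turn":0},{"dx":-0.02,"dy":0,"dz":0.1,"turn":0}]'
python3 - <<'E'
from h import *
grab('side','pics/side12.png')
# handle-end: dark pixels near predicted closed end; compare with the frame taken while pressing at ~open few mm
g=cv2.imread('pics/side12.png',0); print(g[230:246,338:362])
E
```

```text
time: 24.95
ee_pos: [0.4852, 0.05, 0.0465]
orientation: [0.74, 0.673, -0.001, -0.001]
wrist_force: [-8.2, 0.1, 16.5]
grip_width: -0.0001
gripper_force: 7.7
time: 25.55
ee_pos: [0.467, 0.0499, 0.1458]
orientation: [0.74, 0.673, 0.001, 0.001]
wrist_force: [-0.4, 0.4, -0.6]
grip_width: 0.0001
gripper_force: 0.0
[[190 193 196 194 197 199 203 186 124  75  89 116 186 218 214 211 206 208
  204 189 191 211 221 220]
 [193 197 197 196 197 202 205 165  86  82 109 186 211 205 206 213 211 208
  200 194 198 212 219 217]
 [194 198 197 198 201 209 176 102  78 100 182 210 201 202 212 220 214 203
  200 196 200 208 217 216]
 [199 198 200 202 207 197 135  74  87 172 207 202 207 212 220 221 208 197
  189 200 211 212 214 215]
 [201 202 202 205 188 123  77  84  98 170 206 208 215 214 211 209 201 190
  189 207 219 217 217 221]
 [205 205 207 208 170  94  84 104 174 210 210 210 212 206 204 205 201 194
  195 205 213 218 213 208]
 [ 61  74  97 111  89  76  93 176 215 214 210 205 210 213 209 206 210 206
  190 191 209 213 204 202]
 [ 57  55  54  55  56  56  72  77  97 143 159 192 223 225 213 207 207 199
  190 196 209 213 213 208]
 [ 58  60  59  62  58  59  58  55  53  53  48  46  63  70  93 135 153 169
  193 206 216 220 216 202]
 [ 58  60  57  60  61  59  59  61  57  58  56  57  55  55  51  48  47  53
  122 193 217 209 202 197]
 [ 58  61  60  56  61  57  60  59  60  57  60  59  59  59  57  59  58  50
   57 167 207 200 202 199]
 [ 55  58  57  57  56  55  55  57  57  59  59  60  58  57  59  58  57  56
   46 163 209 206 205 194]
 [ 67  60  67  71  66  62  59  56  55  53  56  55  57  57  57  59  57  52
   62 177 216 207 198 188]
 [ 83  97 170 206 188 168 137  83  80  69  65  58  57  55  54  53  50  50
   97 186 210 196 191 195]
 [ 86 160 203 204 205 206 207 207 216 205 175 148 104  88  79  66  58  97
  184 213 198 194 201 201]
 [100 166 207 205 199 199 203 206 209 213 206 203 203 209 221 205 173 193
  207 205 202 199 198 195]]
```

The handle stayed down with its end at (356,241), exactly the closed position. Handing in.

```bash
python3 -c "
from plant import arm
print(arm.hand_in())"
```

```text
the job is handed in; nothing more can be done
None
```

I handed the job in: the dowel lies in both Vs, pushed against the stop at an estimated 4 N, and is released with the clamp handle fully down. No verdict came back, and I did not re-check its contact with the stop after closing the clamp.

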